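# Unpin the wheel-weight crate and take off its lid

## Task

The wheel weights are in the red crate on the bench. Pull the red crate's yellow retaining pin out of its staple and put the pin in the shallow aluminium tray; then lift the red lid off and lay it flat, right way up, in the middle of the black rubber mat, letting go of both.

Things in the scene. Friction and masses are not known exactly. Their poses are not given: they have to be found in the camera images.
- pin: Red crate's pin, 80 g. Origin: underside centre of its 26x26x6 mm foot, resting on the lid 70 mm over the bench. Yellow upright grip 26 (x) x 14 (y), top at 44 mm: squeeze along y from above. 8 mm steel shaft along +x, axis 16 mm up, tip 64 mm from origin, runs through a staple loop (18 mm wide, 25 high over the lid) at x=36 mm: draw along -x (toward the robot), free after 35 mm; not upward.
- lid: Loose red lid, 130 (x) x 160 (y) x 10 mm, 350 g, on a fixed red crate 60 mm high. Origin: underside centre, z up. Black handle bar over the centre, 14 (x) x 60 (y), 26 to 42 mm above origin, open below between end posts: squeeze along x from above. The crate's staple stands through a slot at y=-50 mm, 5 mm play, top 31 mm over the lid's top: lift straight up 45 mm to clear it.
- tray: Shallow aluminium tray for the pin, fixed, 100 (x) x 140 (y) mm, rim 12 mm high, floor 3 mm thick. Origin: centre of its underside, on the bench. It stands between the robot and the crates.
- mat: Black rubber mat for the lid, fixed, 150 (x) x 200 (y) mm, 4 mm thick. Origin: centre of its underside, on the bench. Red crate, mat and a shut blue crate with a look-alike pin (not wanted; highest part 114 mm over the bench) stand side by side in any order.
Mind the look-alikes: they are no part of the job. Of the things that look like the tray, the smallest one is meant.

How it is judged:
On the way, in this order (a step that is already met when the one before it is completed fails the run):
1. the pin lies released in the tray while the lid is still on its crate (horizontal distance between pin and tray below 0.05 m and z of pin in the frame of tray below 0.03 m and linear speed of pin below 0.03 m/s and contact force between the fingers and pin below 0.1 N and distance of lid from where it was at the start of the episode below 0.03 m), for 0.2 s.
2. the lid is lifted clear of the crate and its staple (height (world z) of lid above 0.105 m), for 0.1 s.
At the end, for the whole second after the job is handed in: Pin at rest in the tray, its origin within 50 mm (plan view) of the tray's centre and under 30 mm above its underside; lid at rest flat (0.1 rad), right way up on the mat, centre within 40 mm of the mat's, underside under 15 mm above the mat's underside; both released (horizontal distance between pin and tray below 0.05 m and z of pin in the frame of tray below 0.03 m and linear speed of each of pin, lid below 0.03 m/s and contact force between the fingers and pin below 0.1 N and horizontal distance between lid and mat below 0.04 m and z of lid in the frame of mat below 0.015 m and angle between lid's own z axis and vertical below 0.1 rad and contact force between the fingers and lid below 0.1 N); the robot touches nothing.
It also fails if it takes over 69 s, if anything falls off the work surface, if the arm or the gripper's body presses on something with over 40 N, if the wrist force passes 120 N, or if a joint passes its speed limit or range.

## Robot

A 6-joint arm with a two-finger parallel gripper is mounted at the origin on the work surface. World frame = base frame: x ahead of the robot, y to its left, z up, the work surface at z = 0. Lengths are in m, angles in rad, forces in N, time in s.
With the tool pointing down it reaches from about 0.35 to 1 m from the base axis. Payload 7.1 kg.
Tool frame: the origin (TCP) lies between the finger pads; the fingertips stand 22 mm ahead of it and the grasp point (between the pads) lies 3 mm ahead of it; z points along the fingers, y is the line along which they close (so a half turn about z gives the same grasp; the last joint's range is limited). The gripper opens to 85 mm and grips with 20 to 120 N. Pads are 22 mm wide; open, the fingers measure 114 mm over their backs; the gripper's body (76 mm by 85 mm) begins 54 mm behind the grasp point. The pads swing forward as they close: fully open they stand 13 mm farther back than shut.
Start: joints at [1.152, 0.423, 1.63, -0, 1.089, -0.019], TCP at [0.243, 0.576, 0.253] pointing down, gripper open.
Joint ranges: [-3, 3], [-0.9, 2.11], [0.09, 2.58], [-1.31, 4.45], [0.11, 2.69], [-2.54, 2.54]. Speed limits (rad/s): [2.39, 2.39, 3.01, 3.14, 3.14, 3.14].

## Interface

Orientations are given as a rotation vector (axis times angle).
In Python, from rig import manip gives the robot as it stands. The module is installed in compiled form; this text tells all that it offers. Calls block until the motion is done:
- manip.move_to(position, orientation): joint-space move of the TCP to a pose.
- manip.servo_line(position, orientation=None, rate=0.15): straight line of the TCP; orientation=None keeps the orientation; rate is the mean speed in m/s.
- manip.set_joints(angles): joint-space move.
- manip.command_gripper(opening, f_grip=None): finger opening in m; f_grip is the grip in N (None keeps the last); returns when the fingers have stopped.
- manip.hold(seconds).
- manip.solve_ik(position, orientation): joint angles nearest the present ones, or None.
- manip.camera(name): name is "scene" or "top" or "wrist"; returns a dict with "image" (400x640x3 uint8, red, green, blue), "fx", "fy", "cx", "cy" (pixels), "cam_to_world" (4x4, takes a point from camera to world coordinates); the wrist camera has in their place "mount" (4x4, takes a point from camera to tool coordinates, whose origin is the TCP and whose axes are the flange's). Camera axes: x right, y down, z forward; pixel columns grow to the right and rows downward; lengths in m; the calibration is good to about 2 mm. A picture is of the moment at which its call begins: read the wrist's pose just before it. There is no depth.
A pose or a line that the arm cannot do raises manip.IKError and nothing moves.
- manip.sign_off(): hands the job in; it is judged then, once.
Readings, each from a call of its own:
- manip.get_time(): time.
- manip.get_joint_positions(): joint angles.
- manip.get_joint_vel(): joint speeds.
- manip.get_tau(): joint torques, N m.
- manip.get_position(): TCP position.
- manip.get_ee_rot(): TCP orientation.
- manip.get_contact_force(): force on the tool from outside, world axes, zero at the start.
- manip.get_torque(): the same for the moment, N m.
- manip.get_width(): finger opening in m.
- manip.get_grip_force(): force on a finger pad.
Only numpy, scipy, OpenCV 4.12 (cv2) and the standard library are available. Lean on these libraries where they do the work, as an engineer would, in place of code of your own. Each camera call takes 0.05 s, during which the arm holds its last target. There are 200 camera calls.

## Working session

There is one attempt and no reset: what is moved stays moved. The work goes in short steps, each a Python script; the robot and the scene stay as the last script left them, time stands still between calls to the robot, and variables do not carry over. Pictures are saved under pics/ and viewed, at most 10 in all, crops included, and the job is handed in when it is done.

```bash
mkdir -p pics
python3 - <<'E'
from rig import manip
import cv2,numpy as np,pickle
d={n:manip.camera(n) for n in("top","scene")}
pickle.dump(d,open('cams.pkl','wb'))
for n in d:
    cv2.imwrite(f'pics/{n}0.png',cv2.resize(d[n]["image"][:,:,::-1],(800,500),interpolation=cv2.INTER_CUBIC))
    print(n,d[n]["fx"],d[n]["cx"],d[n]["cy"],np.round(d[n]["cam_to_world"],3))
print(manip.get_ee_rot(),manip.get_time(),manip.get_width())
E
```

```text
top 449.11917842547246 321.5010319020042 201.70554189761737 [[-0.005 -0.984  0.177  0.231]
 [-1.     0.003 -0.01   0.011]
 [ 0.01  -0.177 -0.984  1.296]
 [ 0.     0.     0.     1.   ]]
scene 481.8287438117023 321.7478186436609 206.03218363919427 [[ 0.814  0.466 -0.346  0.815]
 [ 0.58  -0.648  0.493 -0.549]
 [ 0.005 -0.602 -0.798  0.939]
 [ 0.     0.     0.     1.   ]]
[-6.23725226e-01 -3.07875679e+00  2.12738402e-03] 0.1 0.08505308895099441
```

View pics/top0.png

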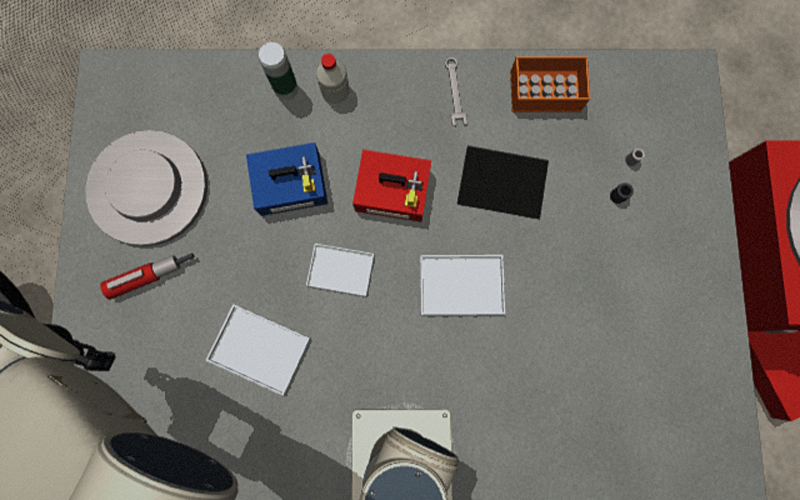

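View pics/scene0.png

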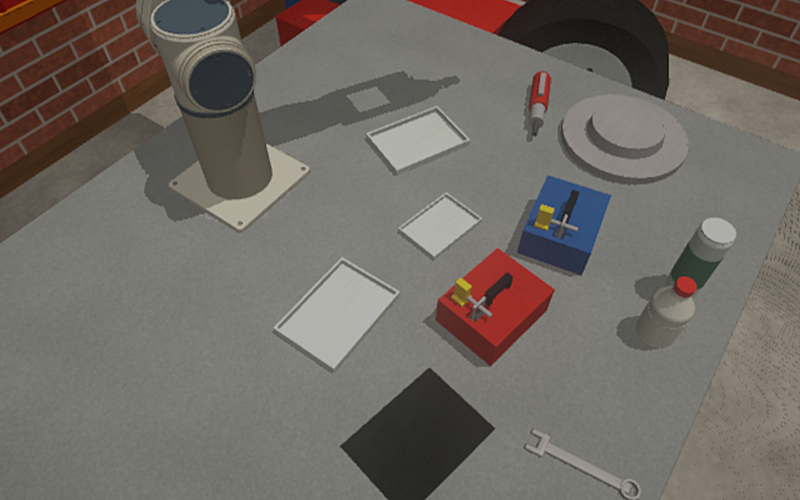

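Top view (800 px): the red crate is at about (393,183), with its handle at (393,180) and its yellow pin at (412,195). The mat is at (503,182) and the smallest tray at (340,270). Next I'll enlarge the crate area.

Run:
```python
import cv2,pickle
d=pickle.load(open('cams.pkl','rb'))
im=d['top']['image'][110:190,275:375,::-1]
cv2.imwrite('pics/topc.png',cv2.resize(im,None,fx=7,fy=7,interpolation=cv2.INTER_CUBIC))
im=d['scene']['image'][192:297,340:450,::-1]
cv2.imwrite('pics/scc.png',cv2.resize(im,None,fx=5.5,fy=5.5,interpolation=cv2.INTER_CUBIC))
```

```text
(no output)
```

View pics/topc.png

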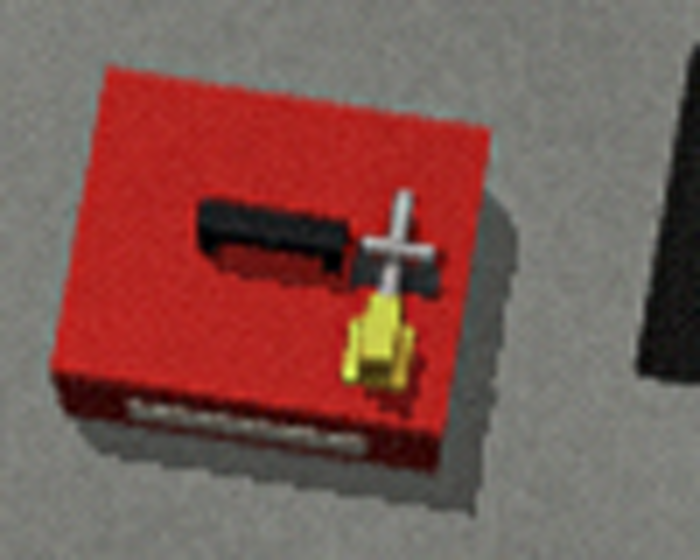

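View pics/scc.png

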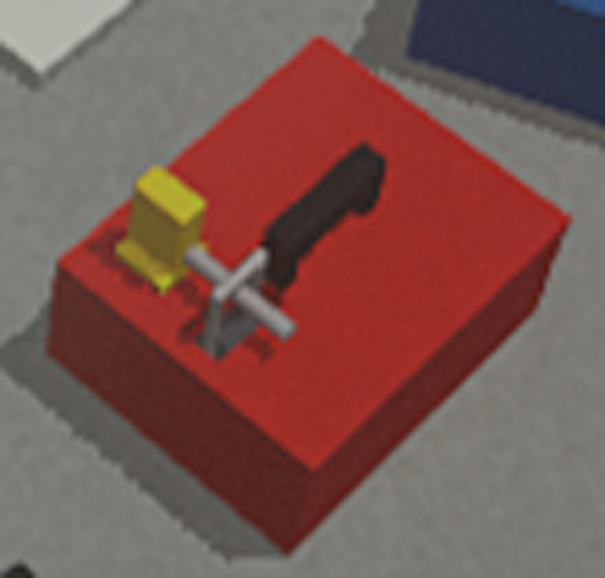

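The enlarged crops give these pixel positions:
- **Top crop:** lid corners (107,66), (491,128), (445,433), (52,370). The pin's grip top is about (384,320) and the shaft tip (404,190).
- **Scene crop:** lid corners (320,37), (570,218), (313,470), (60,262). The grip top is about (172,196) and the tip (290,328).

```bash
cat > vis.py <<'E'
import numpy as np
def ray(c,uv,z):
    uv=np.atleast_2d(uv).astype(float); T=np.array(c["cam_to_world"])
    r=np.c_[(uv[:,0]-c["cx"])/c["fx"],(uv[:,1]-c["cy"])/c["fy"],np.ones(len(uv))]@T[:3,:3].T
    return T[:3,3]+r*((z-T[2,3])/r[:,2])[:,None]
def un(uv,s,o=(0,0)): return (np.array(uv,float)+.5)/s-.5+np.array(o)
E
python3 - <<'E'
import pickle,numpy as np
from vis import *
np.set_printoptions(precision=4,suppress=True)
d=pickle.load(open('cams.pkl','rb'));t,s=d['top'],d['scene']
T=lambda p,z:ray(t,un(p,7,(275,110)),z)[:,:2]
S=lambda p,z:ray(s,un(p,5.5,(340,192)),z)[:,:2]
def rect(n,c): # order: far-left, far-right, near-right, near-left
    a=(c[0]+c[1]-c[2]-c[3])/2; b=(c[0]+c[3]-c[1]-c[2])/2
    print(n,c.mean(0),'size',np.linalg.norm(a),np.linalg.norm(b),'yaw',np.arctan2(a[1],a[0]),np.arctan2(-b[0],b[1]))
rect('lidT',T([(107,66),(491,128),(445,433),(52,370)],.08))
rect('lidS',S([(570,218),(313,470),(60,262),(320,37)],.08))
rect('lidT70',T([(107,66),(491,128),(445,433),(52,370)],.07))
rect('lidS70',S([(570,218),(313,470),(60,262),(320,37)],.07))
for n,a,b,z in(('grip',(384,320),(172,196),.114),('tip',(404,190),(290,328),.086),('staple',(400,243),(240,275),.099)): print(n,T([a],z),S([b],z))
print('handle',T([(273,222)],.107),S([(325,195)],.107))
rect('matT',ray(t,un([(466,147),(548,160),(540,218),(458,206)],1.25),.004)[:,:2])
rect('trayT',ray(t,un([(315,244),(374,253),(366,296),(306,284)],1.25),.012)[:,:2])
# scene: corners
rect('trayS',ray(s,un([(481,217),(434,257),(399,229),(446,194)],1.25),.012)[:,:2])
E
```

```text
lidT [0.6118 0.019 ] size 0.12887845925232883 0.15834136071091515 yaw -0.15984190194034453 -0.16743755451081863
lidS [0.6188 0.0116] size 0.12673116836432996 0.15701663206609973 yaw -0.16932873095759915 -0.16629427474794314
lidT70 [0.615  0.0191] size 0.12993826710591194 0.15964345121232246 yaw -0.1598419019403445 -0.16743755451081907
lidS70 [0.6165 0.0181] size 0.1282063608103638 0.15884435726200188 yaw -0.16932873095759865 -0.16629427474794278
grip [[ 0.5719 -0.0241]] [[ 0.572  -0.0251]]
tip [[ 0.634  -0.0334]] [[ 0.6319 -0.0327]]
staple [[ 0.6078 -0.0311]] [[ 0.6075 -0.0313]]
handle [[0.614  0.0191]] [[0.6171 0.0138]]
matT [ 0.6324 -0.2458] size 0.14767660321735743 0.19823228252690567 yaw -0.16679141096860212 -0.15952988420992803
trayT [0.4227 0.1398] size 0.09846295749150866 0.13983737247043124 yaw -0.18606018893862245 -0.17907954884078414
trayS [0.4251 0.138 ] size 0.09529296803304482 0.13971139955362283 yaw -0.15550254567569458 -0.1637240804197703
```

```bash
cat > ctl.py <<'E'
import numpy as np
from scipy.spatial.transform import Rotation as R
from rig import manip as m
YAW=-.166
LID=np.array([.616,.0185]); PIN=np.array([.572,-.0245]); TRAY=np.array([.424,.139]); MAT=np.array([.6324,-.2458])
def ori(yaw): return (R.from_euler('z',yaw)*R.from_euler('y',np.pi)).as_rotvec()  # tool y = (yaw) y axis
def loc(v,yaw=YAW): c,s=np.cos(yaw),np.sin(yaw); return np.array([c*v[0]-s*v[1],s*v[0]+c*v[1]])
def P(xy,z): return [xy[0],xy[1],z]
E
python3 - <<'E'
from ctl import *
np.set_printoptions(precision=3,suppress=True)
for n,p,y in(('pin',P(PIN,.2),YAW),('tray',P(TRAY,.1),YAW+np.pi/2),('lid+',P(LID,.2),YAW+np.pi/2),('lid-',P(LID,.2),YAW-np.pi/2),('mat+',P(MAT,.2),YAW+np.pi/2),('mat-',P(MAT,.2),YAW-np.pi/2)):
    print(n,m.solve_ik(p,ori(y)))
m.move_to(P(PIN,.22),ori(YAW))
m.command_gripper(.05,60)
m.servo_line(P(PIN,.104),rate=.1)
print(m.get_contact_force())
m.command_gripper(0,60)
print(m.get_width(),m.get_grip_force(),m.get_contact_force(),m.get_time(),m.get_position())
import cv2
cv2.imwrite('pics/g1.png',m.camera('wrist')['image'][:,:,::-1])
E
```

```text
pin [-0.064  0.414  1.788 -0.     0.939 -1.468]
tray None
lid+ None
lid- [ 0.011  0.473  1.688 -0.     0.98   0.177]
mat+ None
mat- [-0.388  0.558  1.54  -0.     1.044 -0.222]
[-0.146  0.134  0.02 ]
0.013383845213936155 58.83524715900421 [-0.864 -0.306  5.199] 4.7 [ 0.572 -0.025  0.105]
```

View pics/g1.png

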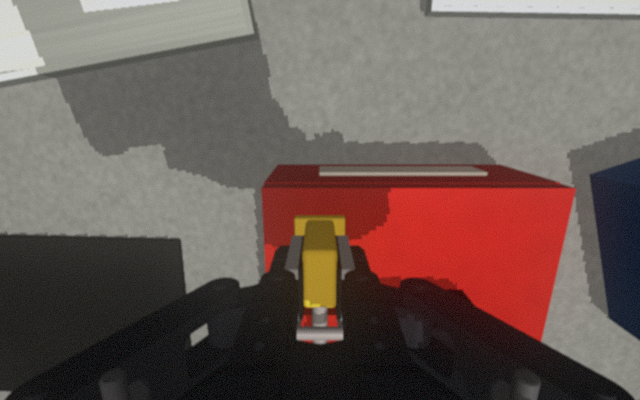

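The wrist picture shows the pads holding the yellow grip at (320,260), with the staple ahead of it at (320,325). I'll draw the pin and place it with the shaft along the tray's -y.

Run:
```python
from ctl import *
import cv2
np.set_printoptions(precision=3,suppress=True)
p=np.array(m.get_position())
q=p.copy(); q[:2]+=loc([-.055,0])
m.servo_line(q,rate=.06); print(m.get_contact_force(),m.get_width())
q[2]=.2; m.servo_line(q,rate=.12); print(m.get_width(),m.get_contact_force())
g=TRAY+loc([0,.022]); o=ori(YAW-np.pi/2)
m.move_to(P(g,.2),o)
m.servo_line(P(g,.060),rate=.12)
m.servo_line(P(g,.0385),rate=.04); print(m.get_contact_force(),m.get_width(),m.get_position())
m.command_gripper(.04)
m.servo_line(P(g,.2),rate=.12); m.hold(.2)
print(m.get_time())
c=m.camera('top'); import pickle; pickle.dump(c,open('t2.pkl','wb'))
cv2.imwrite('pics/t2.png',cv2.resize(c['image'][100:260,220:460,::-1],None,fx=3.3,fy=3.3,interpolation=cv2.INTER_CUBIC))
cv2.imwrite('pics/s2.png',cv2.resize(m.camera('scene')['image'][:,200:520,::-1],None,fx=1.5,fy=1.5))
```

```text
[-0.282  0.61  -0.275] 0.01300316769687539
0.012860855350860442 [-0.808  0.179 -0.907]
[ 0.874 -0.516 -0.525] 0.012848630730586383 [0.428 0.161 0.038]
12.525
```

View pics/t2.png

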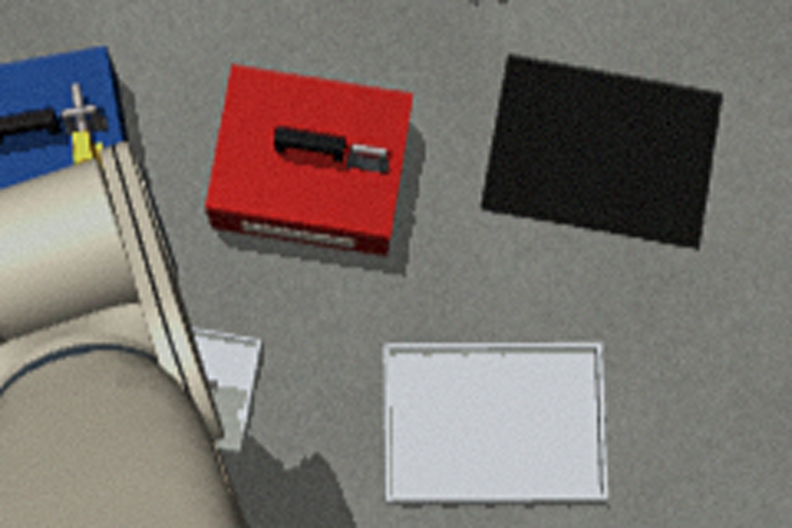

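View pics/s2.png

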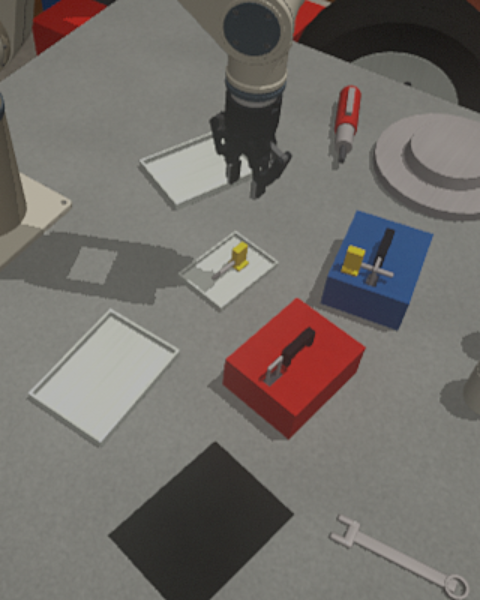

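The scene picture shows the pin standing in the smallest tray at (240,258), with the lid still on the crate and the mat unobstructed. I'll do the lid next.

Run:
```python
from ctl import *
from vis import *
import cv2,pickle
np.set_printoptions(precision=3,suppress=True)
c=pickle.load(open('t2.pkl','rb'))
mm=ray(c,un([(510,55),(722,95),(699,249),(482,210)],3.3,(220,100)),.004).mean(0)[:2]; print('mat',mm)
MAT=(MAT+mm)/2
o=ori(YAW-np.pi/2)
m.servo_line(P(LID,.2),o,rate=.15)
m.command_gripper(.05,80)
m.servo_line(P(LID,.100),rate=.1); print(m.get_contact_force())
m.command_gripper(0,80); print(m.get_width(),m.get_grip_force(),m.get_contact_force())
f0=m.get_contact_force()
m.servo_line(P(LID,.2),rate=.08); print(m.get_width(),m.get_contact_force(),m.get_time())
m.hold(.2)
m.servo_line(P(MAT,.2),o,rate=.15)
m.servo_line(P(MAT,.06),rate=.1)
m.servo_line(P(MAT,.045),rate=.03); print(m.get_width(),m.get_contact_force(),m.get_position())
m.command_gripper(.05)
m.servo_line(P(MAT,.25),rate=.12)
q=np.array(m.get_position()); m.servo_line([q[0]-.18,q[1]-.1,.3],rate=.15); m.hold(.3)
print(m.get_time(),m.get_contact_force())
a=m.camera('top')['image'][90:250,220:460,::-1]; b=m.camera('scene')['image'][140:400,200:460,::-1]
h=400; cv2.imwrite('pics/fin.png',np.hstack([cv2.resize(a,(480,320)),cv2.resize(b,(320,320))]))
```

```text
mat [ 0.633 -0.246]
[-0.586 -0.414 -0.321]
0.01267039086893181 79.3522596359253 [-0.944  0.825  6.114]
0.012364487632356118 [-0.153  0.108 -3.675] 17.5833
0.012141695583941337 [-2.273 -0.238 -0.479] [ 0.633 -0.246  0.045]
26.075 [-0.116  0.698 -0.021]
```

View pics/fin.png

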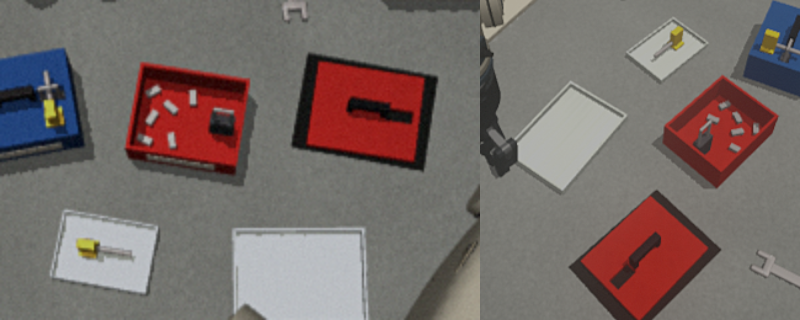

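The lid lies flat and centred on the mat at (368,110). The pin rests in the small tray at (100,248), and the arm is clear of everything.

```bash
python3 -c "
from rig import manip as m
print(m.sign_off(), m.get_time())"
```

```text
the job is handed in; nothing more can be done
the job is handed in; nothing more can be done
```

The job is handed in, with no verdict returned: the last pictures show the pin released in the smallest tray and the red lid flat, right way up and released in the middle of the mat, at about 26 s of the allowed 69 s.

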